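# Nest the bowl out of the way, open the short-travel drawer and angle the rolling pin out

### The arm

A 6-joint arm with a two-finger parallel gripper is mounted at the origin on the work surface. World frame = base frame: x ahead of the robot, y to its left, z up, the work surface at z = 0. Lengths are in m, angles in degrees, forces in N, time in s.
With the tool pointing down it reaches from about 0.3 to 0.75 m from the base axis. Payload 8.5 kg.
Tool frame: the origin (TCP) lies at the very end of the fingers, on their centre line; the grasp point (between the pads) lies 19 mm behind it; z points along the fingers, y is the line along which they close (so a half turn about z gives the same grasp; the last joint's range is limited). The gripper opens to 85 mm and grips with 20 to 120 N. Pads are 22 mm wide; open, the fingers measure 114 mm over their backs; the gripper's body (76 mm by 85 mm) begins 54 mm behind the grasp point. The pads swing forward as they close: fully open they stand 13 mm farther back than shut.
Start: joints at [64.097, 21.807, 74.336, -0, 83.858, -12.336], TCP at [0.129, 0.535, 0.231] pointing down, gripper open.
Joint ranges: [-178.18, 178.18], [-50.72, 133.34], [12.68, 142.11], [-81.47, 261.47], [9.98, 163.14], [-165.26, 165.26]. Speed limits (degrees/s): [136.94, 136.94, 180, 180, 180, 180].

### API

Orientations are given as a 3x3 rotation matrix whose columns are the frame's x, y, z axes.
In Python, from rig import env gives the robot as it stands.
- The arm moves only by the tool move_arm, never from a script. Its argument "plan" is a list of rows, each a list of 7 numbers: the turn, a rotation vector about the tool's x, y, z in degrees, then the shift along the tool's x, y, z in cm, then the gripper command: -1 is shut, 1 is fully open, values between are in proportion. In form: [[ax, ay, az, tx, ty, tz, jaw], ...]. A call has 1 to 5 rows; each row is the pose to reach, as a shift and turn from the pose commanded when the call began, along the tool's axes at that moment; what a row does not reach only later rows make up. A row lasts 1/10 s, in which the tool goes at most 50 mm and 8.59 degrees, less where a joint would pass 70% of its speed; a pose out of reach is approached as far as the arm can. A call with a gripper value outside its range is refused whole. The fingers move at their own pace and stop on an object; "squeeze" is the grip in N (left out, the last holds). Time passes only in rows, so rows that repeat a pose let the fingers close. It gives the time, the measured TCP pose, the force, the opening and the grip force at its end, in the units of the state.
- env.observe(): the state, without advancing time (a new reading comes with each control period).
- env.get_image(name): name is "scene" or "top" or "wrist"; returns a dict with "color" (384x512x3 uint8, red, green, blue), "fov_y" (degrees; the focal length in pixels is half the picture's height over the tangent of half this angle, whatever the lens; pixels are square), "cx", "cy" (the principal point, pixels), "R" (3x3) and "t" (3): a world point X has camera coordinates R X + t. Camera axes: x right, y down, z forward; pixel columns grow to the right and rows downward; lengths in m; the calibration is good to about 2 mm. A picture is of the moment at which its call begins. There is no depth.
- env.close_job(): hands the job in; it is judged then, once.
Trained networks look in a picture, given as the dict that the camera call returned (one of the last four; its "shot" number tells which), for a name from the list of things; names that differ only in an ending like _2 or _b are one class to them, and where a whole thing is asked for, a point or a joint stands for the part that bears it (a point fixed in the world has none). Each returns a list of dicts, best first, with "conf" (0 to 1); they miss things now and then, are a little off and sometimes report something else, mostly with a low value. They report only what shows in the picture. A call takes as long as a camera call.
- env.outline_of(target, picture): "mask" (384x512 bool, what is visible of it) and "bbox" ([centre column, centre row, width, height] in pixels, round what is visible of it).
- env.tip_of(target, picture): "pixel" ([column, row] in pixels: a listed point, or the origin of a listed thing).
The state is a dict: "time_s": time; "q": joint angles; "qvel": joint speeds; "joint_efforts": joint torques, N m; "position": TCP position; "tool_rot": TCP orientation; "ft_force": force on the tool from outside, world axes, zero at the start; "wrist_torque": the same for the moment, N m; "grip_width": finger opening in m; "gripper_force": force on a finger pad.
Only numpy, scipy, OpenCV 4.12 (cv2) and the standard library are available. Lean on these libraries where they do the work, as an engineer would, in place of code of your own. Each camera call takes 0.05 s, during which the arm holds its last target. There are 200 camera calls.

### The job

The small blue bowl is standing in the way of the drawer: set it down gently inside the large white bowl, upright and centred, and let go of it. Then pull the drawer open to its stop and, because it opens only about half way, tilt the rolling pin up front end first and ease it out through the opening without forcing it against the cabinet. Finish still holding the rolling pin steady in the gripper, its whole length at least 5 cm higher than the cabinet's top; leave the spatula in the drawer and the jar and canister where they stand.

Things in the scene. Friction and masses are not known exactly. Their poses are not given: they have to be found in the camera images.
- cabinet: low greige countertop drawer cabinet with a dark wooden top, fixed to the counter: 290 wide, 365 deep, 130 high (mm), standing turned sideways. Origin: on the counter at the middle of the foot of its front face; its x axis points from the front face into the cabinet (the drawer opens towards -x), y along the front's width, z up
- drawer (a joint): opening of the cabinet's one drawer in m: 0 shut, 0.190 at its stop; starts 0 to 0.015. Slides along the cabinet's -x, about 2 N friction, stays where left. Wooden box, inside 340 long, 230 wide, floor 28 above the counter, walls to 85. Fully open, only 174 mm of the inside is uncovered between front panel and cabinet; the rest stays under the cabinet's top
- drawer_handle (a point): middle of the drawer's dark bar handle: round bar 10 thick, 140 long, level along the cabinet's y, 40 in front of the drawer front and 100 above the counter; moves with the drawer. Free gap of 35 behind it. The drawer's front panel is 16 thick, 252 wide, 22 to 115 above the counter, outer face flush with the cabinet's when shut
- opening_top (a point): middle of the lower front edge of the cabinet's top, 120 above the counter, in the plane of the front face: the edge under which the rolling pin's back part must come out. The wooden top itself spans 120 to 130 above the counter
- rolling_pin: straight wooden rolling pin, 300 long, 32 in diameter, the last 36 at each end tapering to 22; about 160 g, lying in the drawer on either its left or right side, pointing front to back, spatula beside it. Origin: its centre, on its axis; x along the axis towards the back of the drawer
- pin_front (a point): end of the rolling pin nearest the drawer front, on its axis, 150 from its centre
- pin_back (a point): other end of the rolling pin, on its axis, the end that stays under the cabinet when the drawer is open
- small_bowl: small blue stoneware bowl, outer diameter 100, 55 high, wall 8 thick and upright over its top 30, base 8 thick, foot diameter 60, about 250 g, standing in front of the drawer. Origin: centre of its underside, z up
- large_bowl: large white stoneware bowl of the same shape, outer diameter 172, 58 high, wall 8, base 8 thick (so the small bowl's underside ends 8 above its own), inner diameter at the rim 156, about 600 g, standing farther out beyond the drawer's reach. Origin: centre of its underside
- spatula: flat wooden spatula, 270 long, 50 wide at the blade, 8 thick, lying in the drawer beside the rolling pin; leave it there. Origin: underside, about the middle
- jar: amber storage jar, 80 in diameter, 120 high, on the counter beyond the work; leave it. Origin: centre of its underside
- canister: white canister, 90 in diameter, 110 high, on the back of the cabinet's top; leave it. Origin: centre of its underside

How it is judged (in metres and radians):
On the way, in this order (a step that is already met when the one before it is completed fails the run):
1. the small bowl stands upright and centred inside the large one, let go (horizontal distance between small_bowl and large_bowl below 0.014 m and z of small_bowl in the frame of large_bowl between 0.004 and 0.013 m and angle between small_bowl's own z axis and vertical below 0.1 rad and contact force between the fingers and small_bowl below 0.1 N), for 0.2 s.
2. the drawer is open to its stop (0.180 m or more) (value of joint drawer above 0.18 m), for 0.1 s.
3. the rolling pin is held tilted in the opening: front end above the drawer front, back end still under the cabinet's top (height (world z) of pin_front above 0.115 m and x of pin_back in the frame of cabinet above 0.01 m and height (world z) of pin_back below 0.115 m and contact force between the fingers and rolling_pin above 1 N).
At the end, for the whole second after the job is handed in: Rolling pin gripped and at rest (under 30 mm/s), touching neither cabinet, drawer nor canister, its axis at both ends at least 185 mm above the counter; small bowl upright and seated in the large one (centres within 14 mm), large bowl standing on the counter, spatula in the drawer (height (world z) of each of pin_front, pin_back above 0.185 m and contact force between the fingers and rolling_pin above 1 N and contact force between rolling_pin and cabinet below 0.1 N and contact force between rolling_pin and canister below 0.1 N and linear speed of rolling_pin below 0.03 m/s and horizontal distance between small_bowl and large_bowl below 0.014 m and z of small_bowl in the frame of large_bowl below 0.013 m and angle between each of small_bowl, large_bowl's own z axis and vertical below 0.1 rad and height (world z) of large_bowl below 0.01 m and height (world z) of spatula below 0.06 m); the arm keeps its last pose, push and grip.
It fails at once if the jar is moved more than 20 mm (distance of jar from where it was at the start of the episode above 0.02 m).
It fails at once if the canister is moved more than 20 mm (distance of canister from where it was at the start of the episode above 0.02 m).
It fails at once if the spatula is lifted out of the drawer (height (world z) of spatula above 0.11 m).
It fails at once if the small bowl is dropped into the large one (let go and falling at over 0.6 m/s, a fall of about 2 cm) (horizontal distance between small_bowl and large_bowl below 0.06 m and linear speed of small_bowl above 0.6 m/s and contact force between the fingers and small_bowl below 0.1 N).
It fails at once if the rolling pin is forced against the cabinet or drawer (over 60 N) (contact force between rolling_pin and cabinet above 60 N).
It also fails if it takes over 61 s, if anything falls off the work surface, if the arm or the gripper's body presses on something with over 40 N, if the wrist force passes 120 N, or if a joint passes its speed limit or range.

## Working session

There is one attempt and no reset: what is moved stays moved. The work goes in short steps, Python scripts to look and compute and a tool call to move; the robot and the scene stay as the last step left them, time stands still between calls to the robot, and variables do not carry over. Pictures are saved under pics/ and viewed, at most 12 in all, crops included, and the job is handed in when it is done.

Besides the shell and the picture viewer there is one more tool, called after ">>>" in YAML: its name, and indented under it one key for each argument. move_arm: Moves the arm, as the interface text tells. Its arguments: {"type":"object","properties":{"plan":{"type":"array"},"squeeze":{"type":"number"}},"required":["plan"]}

```bash
ls; mkdir -p pics
cat > h.py <<'E'
import numpy as np, cv2
from rig import env
def K(p):
    f=192/np.tan(np.radians(p['fov_y'])/2); return f
def ray(p,px):
    f=K(p); d=np.array([(px[0]-p['cx'])/f,(px[1]-p['cy'])/f,1.])
    R=np.array(p['R']);t=np.array(p['t']); return -R.T@t, R.T@d
def onz(p,px,z):
    o,d=ray(p,px); return o+d*(z-o[2])/d[2]
def proj(p,X):
    f=K(p); c=np.array(p['R'])@np.array(X)+np.array(p['t']); return [p['cx']+f*c[0]/c[2],p['cy']+f*c[1]/c[2]]
def tri(pp):
    A=np.zeros((3,3));b=np.zeros(3)
    for p,px in pp:
        o,d=ray(p,px);d=d/np.linalg.norm(d);M=np.eye(3)-np.outer(d,d);A+=M;b+=M@o
    return np.linalg.solve(A,b)
E
python3 - <<'E'
from h import *
np.set_printoptions(precision=4,suppress=True)
P={n:env.get_image(n) for n in('scene','top')}
cv2.imwrite('pics/a.png',np.vstack([P[n]['color'][:,:,::-1] for n in P])[:, :] if 0 else cv2.resize(np.hstack([P[n]['color'][:,:,::-1] for n in P]),(800,300)))
for n in P: print(n,'cam',-np.array(P[n]['R']).T@P[n]['t'],P[n]['fov_y'])
for th in ['small_bowl','large_bowl','drawer_handle','opening_top','cabinet','jar','canister','pin_front']:
    r={}
    for n in P:
        x=env.tip_of(th,P[n])
        if x: r[n]=x[0]; print(th,n,np.round(x[0]['pixel'],1),round(x[0]['conf'],2),onz(P[n],x[0]['pixel'],{'drawer_handle':.1,'opening_top':.12,'canister':.13}.get(th,0)))
    if len(r)==2: print('   tri',tri([(P[n],r[n]['pixel']) for n in r]))
print(env.observe())
E
```

```text
pics
scene cam [ 1.2642 -0.3315  0.9703] 45.10607341162485
top cam [0.4946 0.0921 0.9513] 57.72002737777684
small_bowl scene [189.2 197.3] 0.97 [ 0.4892 -0.0513  0.    ]
small_bowl top [299.4 228.6] 0.65 [ 0.4929 -0.0504  0.    ]
   tri [ 0.4923 -0.0511  0.0029]
large_bowl scene [188.9 197.4] 0.67 [ 0.4891 -0.0521  0.    ]
large_bowl top [390.2 225.6] 0.69 [ 0.4952 -0.2996  0.    ]
   tri [ 0.5498 -0.1563  0.1703]
drawer_handle scene [221.2 175.3] 0.81 [0.5445 0.0222 0.1   ]
drawer_handle top [270.3 206.5] 0.8 [0.5484 0.0339 0.1   ]
   tri [0.5457 0.0283 0.0978]
opening_top scene [240. 162.] 0.94 [0.5448 0.0776 0.12  ]
opening_top top [254.1 207.2] 0.76 [0.5463 0.074  0.12  ]
   tri [0.5467 0.0751 0.123 ]
cabinet scene [237.9 196. ] 0.92 [0.5526 0.0654 0.    ]
cabinet top [252.5 210.4] 0.9 [0.5451 0.0759 0.    ]
   tri [ 0.5444  0.0732 -0.0129]
jar scene [256.1 257.5] 0.97 [0.7466 0.0054 0.    ]
jar top [274.8 140.5] 0.56 [0.7393 0.009  0.    ]
   tri [ 0.7417  0.0083 -0.009 ]
canister scene [341.6 139.3] 0.84 [0.6172 0.3482 0.13  ]
canister top [141.6 178.4] 0.83 [0.6198 0.339  0.13  ]
   tri [0.6206 0.3403 0.1354]
{'time_s': 0.9, 'q': array([ 64.0978,  21.8065,  74.3359,  -0.0017,  83.8565, -12.3377]), 'qvel': array([-0.0874, -0.0079, -0.0326,  0.021 , -0.0348,  0.0769]), 'joint_efforts': array([  0.0003, -44.832 , -23.1465,  -0.0001,   0.0004,  -0.    ]), 'position': array([0.129 , 0.5346, 0.2313]), 'tool_rot': array([[-0.9721,  0.2345,  0.    ],
       [ 0.2345,  0.9721,  0.    ],
       [-0.    ,  0.    , -1.    ]]), 'ft_force': array([-0.292 , -0.3418, -0.0971]), 'wrist_torque': array([-0.0092,  0.0482, -0.023 ]), 'gripper_force': 0.0, 'grip_width': 0.08541458389653324}
```

View picture.

View pics/a.png

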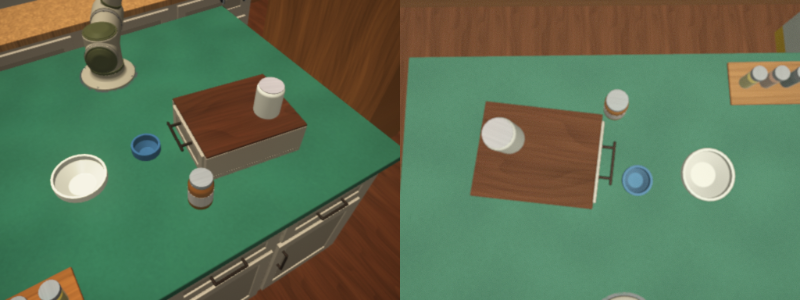

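```bash
cat > fit.py <<'E'
from h import *
from scipy.optimize import minimize
np.set_printoptions(precision=4,suppress=True)
P={n:env.get_image(n) for n in('scene','top')}
def m(t,n):
    r=env.outline_of(t,P[n]); return [(x['conf'],x['bbox'],x['mask']) for x in r]
def hullmask(p,pts):
    q=np.array([proj(p,X) for X in pts])
    im=np.zeros((384,512),np.uint8); cv2.fillConvexPoly(im,cv2.convexHull(np.int32(np.round(q*16))),1,shift=4); return im>0
a=np.linspace(0,2*np.pi,48)
def bowl(v,r,h): return [[v[0]+r*np.cos(t),v[1]+r*np.sin(t),z] for t in a for z in(h,h-.03)]
def box(v):
    c,s=np.cos(v[2]),np.sin(v[2])
    return [[v[0]+c*x-s*y,v[1]+s*x+c*y,z] for x in(0,.365) for y in(-.145,.145) for z in(0,.13)]
def fit(name,model,v0,step,ms,ign=None):
    def cost(v): return -sum(np.sum((hullmask(P[n],model(v))&k)&~g)/np.sum((hullmask(P[n],model(v))|k)&~g) for n,k,g in ms)
    s=np.vstack([v0]+[np.array(v0)+np.eye(len(v0))[i]*step[i] for i in range(len(v0))])
    r=minimize(cost,v0,method='Nelder-Mead',options=dict(initial_simplex=s,xatol=1e-4,fatol=1e-5))
    print(name,r.x,-r.fun/len(ms)); return r.x
Z=np.zeros((384,512),bool)
for t,rad,h,v0 in(('small_bowl',.05,.055,[.492,-.051]),('large_bowl',.086,.058,[.495,-.30])):
    ms=[]
    for n in P:
        for c,b,k in m(t,n):
            e=proj(P[n],[*v0,.04]); 
            if k[int(e[1]),int(e[0])]: ms.append((n,k,Z)); print(t,n,c); break
    fit(t,lambda v:bowl(v,rad,h),v0,[.01,.01],ms)
    for q in ms: fit(t+q[0],lambda v:bowl(v,rad,h),v0,[.01,.01],[q])
ms=[];H=[]
for n in P:
    k=m('cabinet',n); j=m('canister',n); d=m('drawer_handle',n)
    print(n,[x[0] for x in k],[x[0] for x in j],[(x[0],x[1]) for x in d])
    g=(j[0][2] if j else Z)|(d[0][2] if d else Z); ms.append((n,k[0][2],cv2.dilate(g.astype(np.uint8),np.ones((5,5)))>0))
fit('cab',box,[.546,.075,1.45],[.01,.01,.05],ms)
cv2.imwrite('pics/top.png',cv2.resize(P['top']['color'][120:280,140:450,::-1],(775,400)))
E
python3 fit.py
```

```text
small_bowl scene 0.94
small_bowl top 0.86
small_bowl [ 0.4894 -0.054 ] 0.9424339299309699
small_bowlscene [ 0.4858 -0.0545] 0.9735720375106565
small_bowltop [ 0.4903 -0.0517] 0.965143299767622
large_bowl scene 0.91
large_bowl top 0.75
large_bowl [ 0.5019 -0.2888] 0.9458202381686327
large_bowlscene [ 0.4955 -0.2906] 0.9241781548250265
large_bowltop [ 0.5027 -0.2889] 0.9718938796952982
scene [0.65] [0.72] [(0.6, [238.0, 174.9, 47.6, 80.7]), (0.46, [187.4, 189.2, 34.6, 34.8])]
top [0.85] [0.94] [(0.85, [261.1, 209.3, 32.1, 103.7])]
cab [0.5489 0.0752 1.44  ] 0.9726778969290243
```

View pics/top.png

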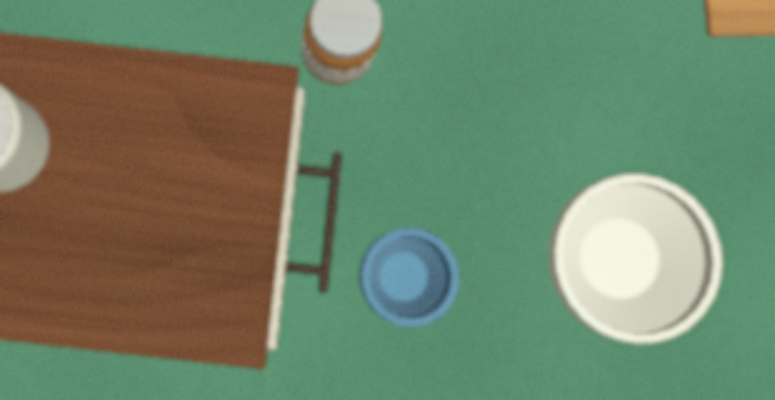

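```bash
cat >> h.py <<'E'
from scipy.spatial.transform import Rotation as Ro
np.set_printoptions(precision=4,suppress=True)
TH=1.44; CX=np.array([np.cos(TH),np.sin(TH),0]); CY=np.array([-np.sin(TH),np.cos(TH),0]); CO=np.array([.548,.0752,0])
def Rt(y,tilt=0):  # tool y along y, pointing down, then turned by tilt deg about tool y
    y=np.array(y)/np.linalg.norm(y); z=np.array([0,0,-1.]); R=np.c_[np.cross(y,z),y,z]
    return R@Ro.from_rotvec([0,tilt,0],degrees=True).as_matrix()
def go(pos,R,s=None):
    s=s or env.observe(); T=np.array(s['tool_rot'])
    print('turn',Ro.from_matrix(T.T@R).as_rotvec(degrees=True).round(1),'shift cm',(T.T@(np.array(pos)-s['position'])*100).round(2),'at',s['position'],'t',s['time_s'])
E
python3 - <<'E'
from h import *
go([.484,-.0977,.19],Rt(CX))
p=env.get_image('top')
print(onz(p,[303.6,230.8],.055),onz(p,[395.2,223.6],.058))
E
```

```text
turn [-0.  -0.  -6.1] shift cm [-49.34 -53.14   4.13] at [0.129  0.5346 0.2313] t 1.5
[ 0.4871 -0.0527  0.055 ] [ 0.4999 -0.289   0.058 ]
```

>>> move_arm:
  plan:
    - [0, 0, 0, -49.3, -53.1, 4.1, 1]
    - [0, 0, 0, -49.3, -53.1, 4.1, 1]
    - [0, 0, -6.1, -49.3, -53.1, 4.1, 1]
    - [0, 0, -6.1, -49.3, -53.1, 4.1, 1]
    - [0, 0, -6.1, -49.3, -53.1, 4.1, 1]

```text
time_s: 2.05
position: [0.2516, 0.3153, 0.2173]
tool_rot: [[-0.992, 0.129, 0.001], [0.129, 0.992, 0.0], [-0.001, 0.0, -1.0]]
ft_force: [1.2, 0.4, 0.3]
grip_width: 0.0856
gripper_force: 0.0
```

```bash
python3 -c "
from h import *
go([.484,-.0977,.19],Rt(CX))"
```

```text
turn [0.  0.  0.1] shift cm [-28.37 -37.96   2.73] at [0.2516 0.3153 0.2173] t 2.05
```

>>> move_arm:
  plan:
    - [0, 0, 0, -14.2, -19, 1.3, 0.2]
    - [0, 0, 0, -14.2, -19, 1.3, 0.2]
    - [0, 0, 0, -14.2, -19, 1.3, 0.2]
    - [0, 0, 0, -14.2, -19, 1.3, 0.2]
    - [0, 0, 0, -14.2, -19, 1.3, 0.2]

```text
time_s: 2.55
position: [0.3683, 0.1077, 0.2043]
tool_rot: [[-0.991, 0.132, 0.001], [0.132, 0.991, -0.0], [-0.001, -0.0, -1.0]]
ft_force: [0.5, 0.1, 0.3]
grip_width: 0.051
gripper_force: 0.0
```

>>> move_arm:
  plan:
    - [0, 0, 0, -14.2, -19, 1.3, 0.2]
    - [0, 0, 0, -14.2, -19, 1.3, 0.2]
    - [0, 0, 0, -14.2, -19, 1.3, 0.2]
    - [0, 0, 0, -14.2, -19, 1.3, 0.2]
    - [0, 0, 0, -14.2, -19, 1.3, 0.2]

```text
time_s: 3.05
position: [0.4844, -0.0995, 0.191]
tool_rot: [[-0.991, 0.132, 0.0], [0.132, 0.991, -0.0], [-0.0, -0.0, -1.0]]
ft_force: [1.2, 0.8, 0.0]
grip_width: 0.0512
gripper_force: 0.0
```

```bash
python3 -c "
from h import *
p=env.get_image('wrist'); cv2.imwrite('pics/w1.png',p['color'][:,:,::-1])
for t,r,h,v in(('small_bowl',.05,.055,[.489,-.052]),('large_bowl',.086,.058,[.501,-.289])):
    for x in env.outline_of(t,p)[:2]: print(t,x['conf'],x['bbox'],onz(p,x['bbox'][:2],h))
    print('expect',proj(p,[*v,h]))
print(-np.array(p['R']).T@p['t'])
go([.484,-.0977,.026],Rt(CX))"
```

```text
small_bowl 0.62 [302.1, 173.8, 106.1, 105.7] [ 0.4848 -0.0555  0.055 ]
expect [np.float64(306.05983793059113), np.float64(177.51478161370122)]
large_bowl 0.65 [80.9, 215.5, 161.8, 160.7] [ 0.4978 -0.2791  0.058 ]
large_bowl 0.5 [454.6, 223.8, 114.7, 319.9] [0.5565 0.0925 0.058 ]
expect [np.float64(72.38895878932613), np.float64(219.6471673012427)]
[ 0.4027 -0.0887  0.334 ]
turn [ 0.  -0.  -0.1] shift cm [-0.01  0.06 16.46] at [ 0.4839 -0.0983  0.1906] t 3.2
```

View pics/w1.png

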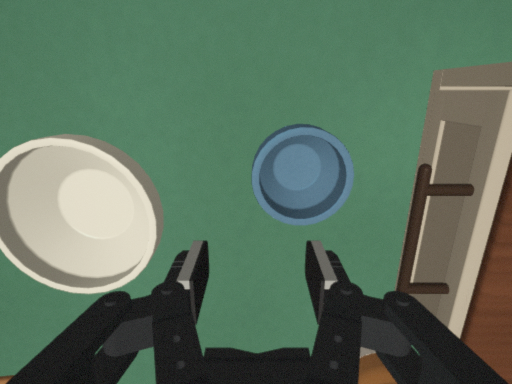

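>>> move_arm:
  plan:
    - [0, 0, 0, 0.2, 0, 5, 0.0]
    - [0, 0, 0, 0.2, 0, 10, 0.0]
    - [0, 0, 0, 0.2, 0, 14, 0.0]
    - [0, 0, 0, 0.2, 0, 16.4, 0.0]
    - [0, 0, 0, 0.2, 0, 16.4, 0.0]

```text
time_s: 3.7
position: [0.4796, -0.0948, 0.0251]
tool_rot: [[-0.992, 0.129, -0.005], [0.129, 0.992, 0.003], [0.006, 0.002, -1.0]]
ft_force: [0.7, 0.5, 0.3]
grip_width: 0.0431
gripper_force: 0.0
```

>>> move_arm:
  plan:
    - [0, 0, 0, 0, 0, 0, -1]
    - [0, 0, 0, 0, 0, 0, -1]
    - [0, 0, 0, 0, 0, 0, -1]
    - [0, 0, 0, 0, 0, 0, -1]
    - [0, 0, 0, 0, 0, 0, -1]
  squeeze: 50

```text
time_s: 4.2
position: [0.4824, -0.0968, 0.0289]
tool_rot: [[-0.992, 0.13, 0.003], [0.13, 0.992, -0.001], [-0.004, -0.001, -1.0]]
ft_force: [0.5, 0.2, 8.0]
grip_width: 0.0094
gripper_force: 50.8
```

>>> move_arm:
  plan:
    - [0, 0, 0, 0, 0, -2, -1]
    - [0, 0, 0, 0, 0, -5, -1]
    - [0, 0, 0, 0, 0, -9, -1]
    - [0, 0, 0, 0, 0, -9, -1]
    - [0, 0, 0, 0, 0, -9, -1]

```text
time_s: 4.7
position: [0.4813, -0.0964, 0.1178]
tool_rot: [[-0.992, 0.13, 0.001], [0.13, 0.992, -0.001], [-0.002, -0.001, -1.0]]
ft_force: [0.2, -0.2, -3.3]
grip_width: 0.0092
gripper_force: 50.8
```

```bash
python3 -c "
from h import *
go([.494,-.3326,.12],Rt(CX)); print(env.observe()['ft_force'])"
```

```text
turn [-0.   0.1  0. ] shift cm [ -4.32 -23.26  -0.2 ] at [ 0.4813 -0.0964  0.1178] t 4.7
[ 0.2074 -0.1967 -3.316 ]
```

>>> move_arm:
  plan:
    - [0, 0, 0, -0.7, -4, 0, -1]
    - [0, 0, 0, -1.6, -8.5, 0, -1]
    - [0, 0, 0, -2.5, -13, 0, -1]
    - [0, 0, 0, -3.3, -17.5, 0, -1]
    - [0, 0, 0, -3.9, -21, 0, -1]

```text
time_s: 5.2
position: [0.492, -0.3118, 0.1154]
tool_rot: [[-0.991, 0.131, -0.002], [0.131, 0.991, 0.002], [0.002, 0.001, -1.0]]
ft_force: [0.7, 0.9, -3.3]
grip_width: 0.0094
gripper_force: 51.0
```

>>> move_arm:
  plan:
    - [0, 0, 0, -0.3, -1.7, 0, -1]
    - [0, 0, 0, -0.4, -2.3, 0, -1]
    - [0, 0, 0, -0.4, -2.3, 0, -1]

```text
time_s: 5.5
position: [0.4935, -0.3324, 0.1163]
tool_rot: [[-0.992, 0.13, -0.001], [0.13, 0.992, 0.002], [0.002, 0.001, -1.0]]
ft_force: [-0.3, 0.8, -2.9]
grip_width: 0.0092
gripper_force: 51.0
```

Run:
```python
from h import *
p=env.get_image('wrist'); q=env.get_image('top')
cv2.imwrite('pics/w2.png',cv2.resize(np.hstack([p['color'][:,:,::-1],q['color'][120:312,300:,::-1].repeat(2,0).repeat(2,1)]),(800,330)))
print(proj(p,[.5,-.287,.058]))
go([.494,-.3326,.12],Rt(CX))
```

```text
[np.float64(319.8493182306586), np.float64(210.43977505337574)]
turn [ 0.1 -0.1  0.1] shift cm [-0.04 -0.11 -0.31] at [ 0.4937 -0.3314  0.1169] t 5.6
```

View pics/w2.png

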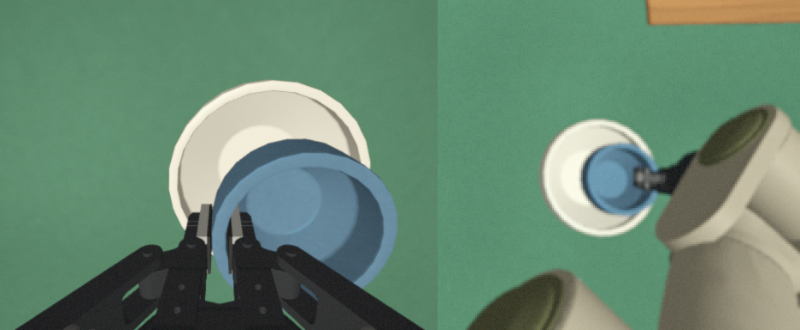

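Run:
```python
from h import *
p=env.get_image('wrist'); q=env.get_image('top')
a=np.linspace(0,2*np.pi,100)
for v in([.5,-.287],[.5,-.291],[.504,-.289]):
    c=np.array([proj(p,[v[0]+.086*np.cos(t),v[1]+.086*np.sin(t),.058]) for t in a]); print(v,c.min(0),c.max(0))
print('white top',onz(q,[394.9,224.1],.058),'blue top',onz(q,[404.8,225.3],.1435))
# colour masks
hsv=cv2.cvtColor(q['color'],cv2.COLOR_RGB2HSV)
b=((hsv[...,0]>98)&(hsv[...,0]<125)&(hsv[...,1]>100)); ys,xs=np.nonzero(b); print('blue',xs.min(),xs.max(),ys.min(),ys.max())
hw=cv2.cvtColor(p['color'],cv2.COLOR_RGB2HSV)
w=((hw[...,1]<60)&(hw[...,2]>130)); n,l,s,ce=cv2.connectedComponentsWithStats(w.astype(np.uint8)); print(s[np.argsort(-s[:,4])[:3]])
```

```text
[0.5, -0.287] [199.944   84.5649] [438.6671 307.223 ]
[0.5, -0.291] [194.4858  85.4299] [432.936  307.7457]
[0.504, -0.289] [198.2775  91.5751] [435.4569 311.4403]
white top [ 0.4987 -0.2881  0.058 ] blue top [ 0.495  -0.2747  0.1435]
blue 385 428 205 243
[[     0      0    512    384 178110]
 [   196     92    236    177  18385]
 [   272    275     11      9     46]]
```

Run:
```python
from h import *
p=env.get_image('wrist'); q=env.get_image('top'); sc=env.get_image('scene')
from scipy.optimize import least_squares
a=np.linspace(0,2*np.pi,180)
obs=[]
for im in(p,q,sc):
    h=cv2.cvtColor(im['color'],cv2.COLOR_RGB2HSV); b=((h[...,0]>98)&(h[...,0]<125)&(h[...,1]>90))
    n,l,s,_=cv2.connectedComponentsWithStats(b.astype(np.uint8)); i=1+np.argmax(s[1:,4]); s=s[i]
    print(s); obs.append([s[0],s[1],s[0]+s[2],s[1]+s[3]])
def pred(v,im):
    R=Ro.from_rotvec([v[3],v[4],0]).as_matrix()
    c=np.array([proj(im,np.array(v[:3])+R@[.05*np.cos(t),.05*np.sin(t),z]) for t in a for z in(0,-.03)]); return np.r_[c.min(0),c.max(0)]
sel=[[1,2],[0,1,2,3],[0,1,2,3]]
f=lambda v:np.concatenate([(pred(v,im)-o)[k]*w for im,o,k,w in zip((p,q,sc),obs,sel,(.5,1,1))]+[np.array(v[3:])*3])
r=least_squares(f,[.5,-.286,.1435,0,0]); print(r.x,r.fun)
```

```text
[ 359  194   91  134 3487]
[ 385  205   44   39 1197]
[  71  184   46   40 1140]
[ 0.5083 -0.277   0.155  -0.5566 -0.0685] [-4.259   0.1173 -0.3011 -7.3921  3.9375 -2.6726 -0.1162  0.7686  2.0405
 -1.9384 -1.6697 -0.2056]
```

Run:
```python
from h import *
p=env.get_image('wrist'); sc=env.get_image('scene')
a=np.linspace(0,2*np.pi,180)
C=np.array([.4997,-.2858,0])
ims=[]
for im in (p,sc):
    c=im['color'][:,:,::-1].copy()
    big=cv2.resize(c,None,fx=4,fy=4) if im is sc else c
    k=4 if im is sc else 1
    for z,r in((.1435,.05),(.1135,.05)):
        pts=np.int32([np.array(proj(im,C+[r*np.cos(t),r*np.sin(t),z]))*k for t in a]); cv2.polylines(big,[pts],True,(0,0,255),1)
    ims.append(big[560:560+384*2:2,160:160+560:1][:384] if 0 else (big[620:1004,180:580] if im is sc else big[:,150:]))
cv2.imwrite('pics/w3.png',np.hstack(ims))
```

```text
(no output)
```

View pics/w3.png

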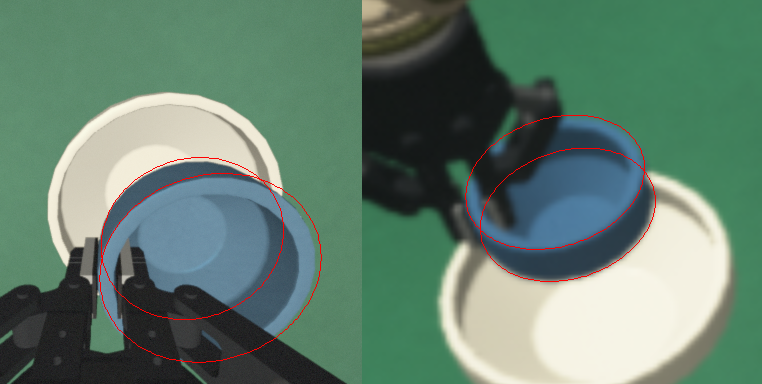

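>>> move_arm:
  plan:
    - [0, 0, 0, -0.2, -0.4, 2, -1]
    - [0, 0, 0, -0.2, -0.4, 4.5, -1]
    - [0, 0, 0, -0.2, -0.4, 6.5, -1]
    - [0, 0, 0, -0.2, -0.4, 7.4, -1]
    - [0, 0, 0, -0.2, -0.4, 7.4, -1]

```text
time_s: 6.45
position: [0.4949, -0.3369, 0.0423]
tool_rot: [[-0.992, 0.13, -0.001], [0.13, 0.992, 0.002], [0.002, 0.001, -1.0]]
ft_force: [-0.2, 0.3, -2.0]
grip_width: 0.009
gripper_force: 51.0
```

>>> move_arm:
  plan:
    - [0, 0, 0, 0, 0, 0.2, -1]
    - [0, 0, 0, 0, 0, 0.4, -1]
    - [0, 0, 0, 0, 0, 0.5, -1]
    - [0, 0, 0, 0, 0, 0.5, -1]

```text
time_s: 6.85
position: [0.4953, -0.3374, 0.0385]
tool_rot: [[-0.992, 0.13, 0.0], [0.13, 0.992, -0.0], [-0.0, -0.0, -1.0]]
ft_force: [0.0, -0.3, -2.9]
grip_width: 0.0096
gripper_force: 51.0
```

>>> move_arm:
  plan:
    - [0, 0, 0, 0, 0, 0.1, -1]
    - [0, 0, 0, 0, 0, 0.2, -1]
    - [0, 0, 0, 0, 0, 0.2, -1]

```text
time_s: 7.15
position: [0.4954, -0.3376, 0.037]
tool_rot: [[-0.992, 0.13, 0.001], [0.13, 0.992, -0.001], [-0.001, -0.001, -1.0]]
ft_force: [-1.3, 0.6, 4.5]
grip_width: 0.0091
gripper_force: 51.7
```

>>> move_arm:
  plan:
    - [0, 0, 0, 0, 0, 0, -0.5]
    - [0, 0, 0, 0, 0, 0, -0.5]
    - [0, 0, 0, 0, 0, 0, -0.4]
    - [0, 0, 0, 0, 0, 0, -0.4]
    - [0, 0, 0, 0, 0, 0, -0.4]

```text
time_s: 7.65
position: [0.4953, -0.3373, 0.0362]
tool_rot: [[-0.992, 0.13, 0.0], [0.13, 0.992, 0.0], [0.0, 0.0, -1.0]]
ft_force: [-1.1, 0.4, 0.2]
grip_width: 0.0255
gripper_force: 0.0
```

>>> move_arm:
  plan:
    - [0, 0, 0, 0, 0, -2, -0.4]
    - [0, 0, 0, 0, 0, -6, -0.4]
    - [0, 0, 0, 0, 0, -11, -0.4]
    - [0, 0, 0, 0, 0, -15, -0.4]
    - [0, 0, 0, 0, 0, -15, -0.4]

```text
time_s: 8.15
position: [0.4968, -0.3387, 0.1922]
tool_rot: [[-0.992, 0.13, 0.008], [0.13, 0.992, -0.008], [-0.009, -0.007, -1.0]]
ft_force: [0.5, -0.3, 0.2]
grip_width: 0.0259
gripper_force: 0.0
```

Run:
```python
from h import *
q=env.get_image('wrist'); t=env.get_image('top'); s=env.get_image('scene')
cv2.imwrite('pics/w4.png',np.hstack([q['color'][:,:,::-1],cv2.resize(s['color'][150:300,40:140,::-1],(256,384))]))
for n,im in(('top',t),('wr',q)):
    x=env.tip_of('drawer_handle',im)
    if x: print(n,x[0]['conf'],onz(im,x[0]['pixel'],.1))
go(CO-.047*CX+[0,0,.185],Rt(CX))
```

```text
top 0.57 [0.5447 0.033  0.1   ]
turn [ 0.1 -0.1  0. ] shift cm [ 0.09 36.85  0.03] at [ 0.4948 -0.3369  0.1846] t 8.4
```

View pics/w4.png

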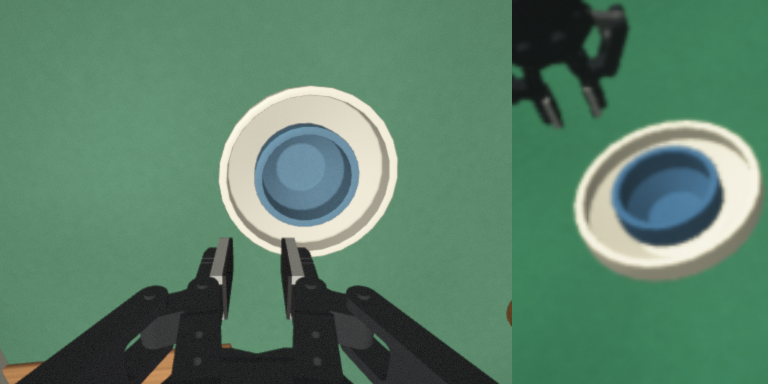

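>>> move_arm:
  plan:
    - [0, 0, 0, 0, 4, 0, -0.15]
    - [0, 0, 0, 0, 9, 0, -0.15]
    - [0, 0, 0, 0, 14, 0, -0.15]
    - [0, 0, 0, 0, 19, 0, -0.15]
    - [0, 0, 0, 0, 24, 0, -0.15]

```text
time_s: 8.9
position: [0.526, -0.0973, 0.185]
tool_rot: [[-0.991, 0.13, -0.002], [0.13, 0.991, 0.001], [0.002, 0.001, -1.0]]
ft_force: [0.9, -0.1, -0.5]
grip_width: 0.0366
gripper_force: 0.0
```

>>> move_arm:
  plan:
    - [0, 0, 0, 0, 5, 0, -0.15]
    - [0, 0, 0, 0, 10, 0, -0.15]
    - [0, 0, 0, 0, 12.5, 0, -0.15]
    - [0, 0, 0, 0, 12.7, 0, -0.15]
    - [0, 0, 0, 0, 12.7, 0, -0.15]

```text
time_s: 9.4
position: [0.5427, 0.0268, 0.1853]
tool_rot: [[-0.992, 0.129, -0.002], [0.129, 0.992, 0.0], [0.002, -0.0, -1.0]]
ft_force: [-0.9, -0.2, 0.5]
grip_width: 0.0364
gripper_force: 0.0
```

Run:
```python
from h import *
q=env.get_image('wrist'); t=env.get_image('top')
print('bar by eye, top',onz(t,[272,208.8],.1), onz(t,[274.8,182],.1),onz(t,[269.2,236],.1))
for x in env.tip_of('drawer_handle',q)[:1]: print(x['conf'],x['pixel'],onz(q,x['pixel'],.1))
c=q['color'][:,:,::-1].copy()
for s in np.linspace(-.07,.07,15):
    X=CO-.047*CX+CY*s+[0,0,.1]; cv2.circle(c,tuple(int(v) for v in proj(q,X)),2,(0,0,255),-1)
cv2.imwrite('pics/w5.png',c)
go(CO-.047*CX+[0,0,.083],Rt(CX))
```

```text
bar by eye, top [0.5427 0.0299 0.1   ] [0.6086 0.021  0.1   ] [0.477  0.0386 0.1   ]
turn [-0.  -0.  -0.1] shift cm [ 0.13  0.31 10.28] at [0.5428 0.0254 0.1858] t 9.55
```

View pics/w5.png

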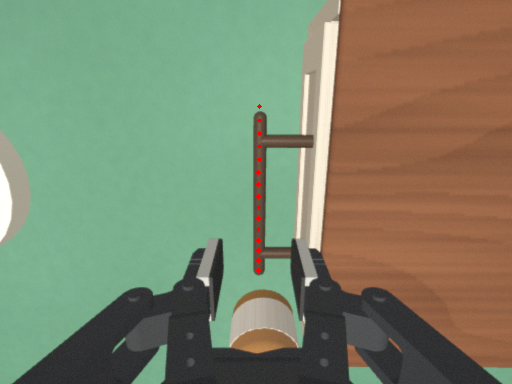

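>>> move_arm:
  plan:
    - [0, 0, 0, 0.1, 0.3, 3, -0.15]
    - [0, 0, 0, 0.1, 0.3, 7, -0.15]
    - [0, 0, 0, 0.1, 0.3, 9.5, -0.15]
    - [0, 0, 0, 0.1, 0.3, 10.2, -0.15]
    - [0, 0, 0, 0.1, 0.3, 10.2, -0.15]

```text
time_s: 10.05
position: [0.5424, 0.0286, 0.0841]
tool_rot: [[-0.991, 0.132, -0.001], [0.132, 0.991, -0.0], [0.001, -0.0, -1.0]]
ft_force: [-0.6, -0.9, -0.1]
grip_width: 0.0362
gripper_force: 0.0
```

>>> move_arm:
  plan:
    - [0, 0, 0, 0, 0, 0, -1]
    - [0, 0, 0, 0, 0, 0, -1]
    - [0, 0, 0, 0, 0, 0, -1]
    - [0, 0, 0, 0, 0, 0, -1]
  squeeze: 40

```text
time_s: 10.45
position: [0.5428, 0.0294, 0.0851]
tool_rot: [[-0.992, 0.13, 0.002], [0.13, 0.992, -0.001], [-0.002, -0.0, -1.0]]
ft_force: [-0.5, -2.2, 6.0]
grip_width: 0.0085
gripper_force: 39.2
```

>>> move_arm:
  plan:
    - [0, 0, 0, 0, -1.5, 0, -1]
    - [0, 0, 0, 0, -4, 0, -1]
    - [0, 0, 0, 0, -7, 0, -1]
    - [0, 0, 0, 0, -10, 0, -1]
    - [0, 0, 0, 0, -12, 0, -1]

```text
time_s: 10.95
position: [0.5267, -0.0906, 0.0851]
tool_rot: [[-0.991, 0.131, 0.001], [0.131, 0.991, 0.0], [-0.001, 0.0, -1.0]]
ft_force: [-0.9, 3.2, 6.5]
grip_width: 0.0085
gripper_force: 39.9
```

>>> move_arm:
  plan:
    - [0, 0, 0, 0, -2.5, 0, -1]
    - [0, 0, 0, 0, -4.5, 0, -1]
    - [0, 0, 0, 0, -5.7, 0, -1]
    - [0, 0, 0, 0, -6.3, 0, -1]
    - [0, 0, 0, 0, -6.3, 0, -1]

```text
time_s: 11.45
position: [0.5184, -0.1525, 0.085]
tool_rot: [[-0.991, 0.131, 0.0], [0.131, 0.991, -0.0], [-0.0, -0.0, -1.0]]
ft_force: [-3.8, -1.6, 7.3]
grip_width: 0.0081
gripper_force: 40.3
```

>>> move_arm:
  plan:
    - [0, 0, 0, 0, -0.2, 0, -1]
    - [0, 0, 0, 0, -0.4, 0, -1]
    - [0, 0, 0, 0, -0.4, 0, -1]

```text
time_s: 11.75
position: [0.5183, -0.1527, 0.085]
tool_rot: [[-0.992, 0.13, 0.001], [0.13, 0.992, 0.005], [-0.001, 0.005, -1.0]]
ft_force: [2.4, 15.8, 10.3]
grip_width: 0.0081
gripper_force: 40.8
```

>>> move_arm:
  plan:
    - [0, 0, 0, 0, 0, 0, 0]
    - [0, 0, 0, 0, 0, 0, 0]
    - [0, 0, 0, 0, 0, -4, 0]
    - [0, 0, 0, 0, 0, -9, 0]
    - [0, 0, 8, 0, 0, -13, 0]

```text
time_s: 12.25
position: [0.518, -0.156, 0.2166]
tool_rot: [[-0.963, 0.269, 0.001], [0.269, 0.963, -0.001], [-0.001, -0.001, -1.0]]
ft_force: [1.3, -1.5, -0.7]
grip_width: 0.0424
gripper_force: 0.0
```

>>> move_arm:
  plan:
    - [0, 0, 8, 0, 4, 0, 0]
    - [0, 0, 16, 0, 8, 0, 0]
    - [0, 0, 24, 0, 11, 0, 0]
    - [0, 0, 32, 0, 12, 0, 0]
    - [0, 0, 40, 0, 12, 0, 0]

```text
time_s: 12.75
position: [0.5502, -0.0387, 0.2141]
tool_rot: [[-0.564, 0.826, -0.0], [0.826, 0.564, 0.0], [0.0, -0.0, -1.0]]
ft_force: [-0.0, -0.3, 0.0]
grip_width: 0.0423
gripper_force: 0.0
```

Run:
```python
from h import *
q=env.get_image('top'); s=env.get_image('scene')
cv2.imwrite('pics/w6.png',np.hstack([cv2.resize(q['color'][150:270,230:330,::-1],(400,480)),cv2.resize(s['color'][120:240,150:250,::-1],(400,480))]))
for th in('rolling_pin','pin_front','pin_back','spatula'):
  for n,im in(('top',q),('scene',s)):
    for x in env.tip_of(th,im)[:1]:
        X=onz(im,x['pixel'],.044)-CO; print(th,n,x['conf'],x['pixel'],'cab',X@CX,X@CY)
go(CO-.1*CX+[0,0,.22],Rt(-CY)); print(env.observe()['q'])
```

```text
rolling_pin top 0.63 [254.2, 226.7] cab -0.008125435284210957 0.04676213898584739
rolling_pin scene 0.73 [231.0, 171.9] cab -0.00729763615527329 0.04679185422442968
pin_front top 0.71 [309.8, 233.1] cab -0.15304707928526448 0.04767932828432766
pin_front scene 0.85 [175.6, 192.1] cab -0.16822141149773326 0.03615426748641176
spatula top 0.75 [251.6, 187.7] cab 0.009522540436012994 -0.05352130959949251
spatula scene 0.56 [251.6, 197.6] cab 0.00802543898621925 -0.059140540395402
turn [ 0.   0.  42.1] shift cm [ 2.2  -0.31 -0.58] at [ 0.55   -0.0403  0.2142] t 13.25
[-16.4895  22.6907  75.8434  -0.0005  81.4634 -51.0544]
```

View pics/w6.png

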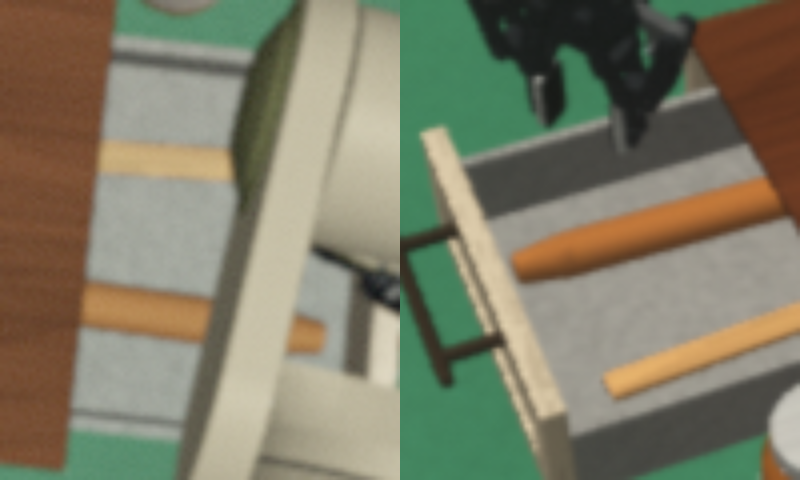

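```bash
python3 -c "
from h import *
go(CO-.093*CX+.047*CY+[0,0,.18],Rt(-CY))"
```

```text
turn [ 0.   0.  42.1] shift cm [ 5.87 -3.33  3.42] at [ 0.55   -0.0403  0.2142] t 13.25
```

>>> move_arm:
  plan:
    - [0, 0, 8.5, 3, -1.7, 0, 0]
    - [0, 0, 17, 5.9, -3.3, 0, 0]
    - [0, 0, 25.5, 5.9, -3.3, 1, 0]
    - [0, 0, 34, 5.9, -3.3, 2.5, 0]
    - [0, 0, 42.1, 5.9, -3.3, 3.4, 0]

```text
time_s: 13.75
position: [0.489, -0.0101, 0.1796]
tool_rot: [[0.137, 0.991, -0.0], [0.991, -0.137, 0.0], [0.0, -0.0, -1.0]]
ft_force: [-0.5, 0.4, 0.2]
grip_width: 0.0427
gripper_force: 0.0
```

>>> move_arm:
  plan:
    - [0, 0, 0, 0, 0, 0, 0]
    - [0, 0, 0, 0, 0, 0, 0]

```text
time_s: 13.95
position: [0.4896, -0.0103, 0.1805]
tool_rot: [[0.128, 0.992, 0.0], [0.992, -0.128, -0.0], [-0.0, 0.0, -1.0]]
ft_force: [0.4, -0.0, 0.3]
grip_width: 0.0429
gripper_force: 0.0
```

Run:
```python
from h import *
q=env.get_image('wrist'); t=env.get_image('top')
r=env.outline_of('rolling_pin',q); k=r[0]['mask']; print(r[0]['conf'],k.sum())
c=q['color'][:,:,::-1].copy(); c[k^(cv2.erode(k.astype(np.uint8),np.ones((3,3)))>0)]=(0,0,255)
cv2.imwrite('pics/w7.png',c)
ys,xs=np.nonzero(k)
(vx,vy,x0,y0)=cv2.fitLine(np.float32(np.c_[xs,ys]),cv2.DIST_L2,0,.01,.01).ravel()
pr=(xs-x0)*vx+(ys-y0)*vy
for s in(pr.min(),0,pr.max()):
    X=onz(q,[x0+s*vx,y0+s*vy],.044)-CO; print('axis',X@CX,X@CY)
for x in env.tip_of('pin_front',q)[:1]:
    X=onz(q,x['pixel'],.044)-CO; print('front',x['conf'],x['pixel'],X@CX,X@CY)
s=env.observe(); X=s['position']-CO; print('tcp cab',X@CX,X@CY,X[2],s['q'],s['time_s'])
go(CO-.093*CX+.047*CY+[0,0,.03],Rt(-CY))
```

```text
0.98 5538
axis -0.16180472381777794 0.04867110721402695
axis -0.06560234346574424 0.04535042299043124
axis 0.004596360195008311 0.04292734876919329
front 0.56 [256.8, 237.9] -0.1556092085669247 0.04584111958012173
tcp cab -0.0923261829872557 0.04672516683013991 0.18065796635959386 [-15.0802  18.4597  88.6048  -0.0007  72.8824  -7.6128] 14.15
turn [0.1 0.  0. ] shift cm [-0.07 -0.04 15.07] at [ 0.4896 -0.0102  0.1807] t 14.15
```

View pics/w7.png

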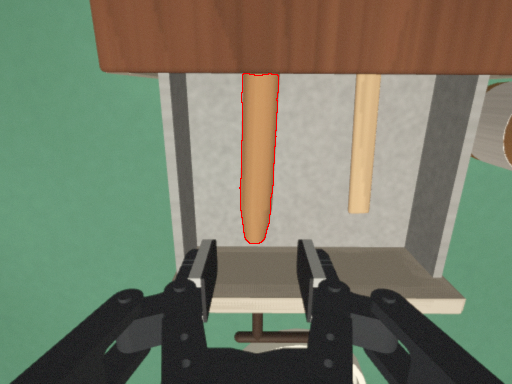

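>>> move_arm:
  plan:
    - [0, 0, 2, 0, 0, 4, 0.3]
    - [0, 0, 2, 0, 0, 9, 0.3]
    - [0, 0, 2, 0, 0, 13, 0.3]
    - [0, 0, 2, 0, 0, 14.6, 0.3]
    - [0, 0, 2, 0, 0, 15, 0.3]

```text
time_s: 14.65
position: [0.4887, -0.01, 0.0286]
tool_rot: [[0.165, 0.986, -0.003], [0.986, -0.165, 0.001], [0.0, -0.003, -1.0]]
ft_force: [-0.5, 0.0, 0.2]
grip_width: 0.0555
gripper_force: 0.0
```

>>> move_arm:
  plan:
    - [0, 0, 0, 0, 0, 0, 0.3]
    - [0, 0, 0, 0, 0, 0, -0.5]
    - [0, 0, 0, 0, 0, 0, -1]
    - [0, 0, 0, 0, 0, 0, -1]
    - [0, 0, 0, 0, 0, 0, -1]
  squeeze: 90

```text
time_s: 15.15
position: [0.4901, -0.0103, 0.0318]
tool_rot: [[0.166, 0.986, 0.003], [0.986, -0.166, -0.001], [-0.0, 0.003, -1.0]]
ft_force: [-1.6, -0.0, 7.9]
grip_width: 0.0292
gripper_force: 88.7
```

>>> move_arm:
  plan:
    - [0, 0, 0, 0, 0, -0.3, -1]
    - [0, -2, 0, 0, 0, -1.2, -1]
    - [0, -4, 0, 0, 0, -2.1, -1]
    - [0, -4, 0, 0, 0, -2.1, -1]
  squeeze: 100

```text
time_s: 15.55
position: [0.49, -0.0098, 0.0525]
tool_rot: [[0.165, 0.986, -0.009], [0.984, -0.165, -0.07], [-0.07, 0.003, -0.998]]
ft_force: [-0.3, 0.0, -1.9]
grip_width: 0.0292
gripper_force: 99.2
```

>>> move_arm:
  plan:
    - [0, -3, 0, 0, 0, -1.2, -1]
    - [0, -6, 0, 0, 0, -2.4, -1]
    - [0, -9, 0, 0.1, 0, -3.7, -1]
    - [0, -12, 0, 0.2, 0, -4.9, -1]
    - [0, -12, 0, 0.2, 0, -4.9, -1]

```text
time_s: 16.05
position: [0.4908, -0.004, 0.1006]
tool_rot: [[0.159, 0.986, -0.044], [0.948, -0.164, -0.272], [-0.275, 0.002, -0.961]]
ft_force: [0.1, 0.6, -2.9]
grip_width: 0.0287
gripper_force: 99.3
```

Run:
```python
from h import *
s=env.observe(); T=s['tool_rot']; X=s['position']-CO; print('tcp cab',X@CX,X@CY,X[2],s['ft_force'],s['q'])
for n,x in(('front',-.065),('back',.235)):
    Y=s['position']+T@[x,0,-.0135]-CO; print(n,Y@CX,Y@CY,Y[2])
q=env.get_image('scene'); w=env.get_image('wrist')
cv2.imwrite('pics/w8.png',np.hstack([cv2.resize(q['color'][120:240,150:250,::-1],(400,480)),cv2.resize(w['color'][:,:,::-1],(400,480))]))
for th in('pin_front',):
    for x in env.tip_of(th,q)[:1]: print(x['conf'],x['pixel'],'pred',proj(q,s['position']+T@[-.065,0,-.0135]))
```

```text
tcp cab -0.08598426366390985 0.04639480302460186 0.10063637425624247 [ 0.0662  0.5923 -2.8889] [ -5.9376  26.3772  93.2775 -18.0403  62.4595  12.2297]
front -0.14472869642561417 0.04846429029120702 0.1314918250220141
back 0.1435283719277026 0.03842313065621951 0.048987051478079566
0.67 [178.8, 165.7] pred [np.float64(179.16492111217542), np.float64(163.28485451395574)]
```

View pics/w8.png

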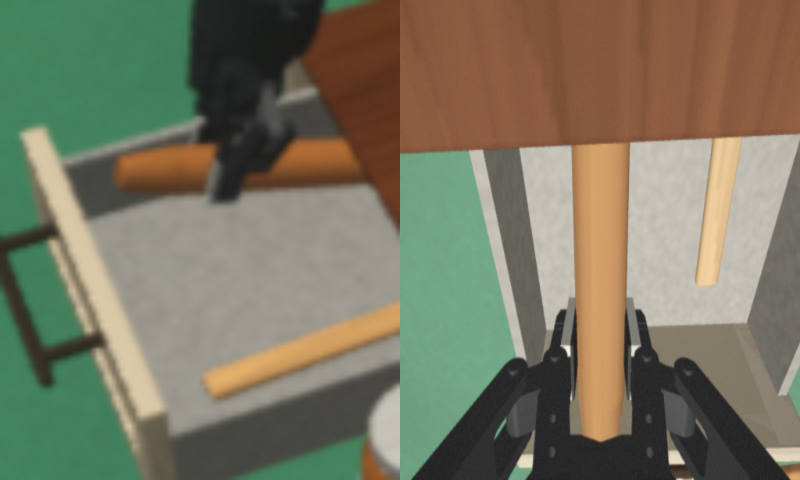

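>>> move_arm:
  plan:
    - [0, 0, 0, -0.3, 0, -0.3, -1]
    - [0, 0, 0, -2, 0, -0.3, -1]
    - [0, 0, 0, -4.5, 0, -0.3, -1]
    - [0, 0, 0, -7, 0, -0.3, -1]
    - [0, 0, 0, -9, 0, -0.3, -1]

```text
time_s: 16.7
position: [0.4756, -0.0909, 0.1278]
tool_rot: [[0.161, 0.986, -0.046], [0.948, -0.167, -0.271], [-0.275, -0.0, -0.961]]
ft_force: [-0.5, 0.0, -2.3]
grip_width: 0.029
gripper_force: 99.3
```

>>> move_arm:
  plan:
    - [0, 0, 0, -2.5, 0, 0, -1]
    - [0, 0, 0, -5, 0, 0, -1]
    - [0, 0, 0, -7.5, 0, 0, -1]
    - [0, 0, 0, -10, 0, 0, -1]
    - [0, 0, 0, -11.5, 0, 0, -1]

```text
time_s: 17.2
position: [0.4571, -0.2003, 0.1596]
tool_rot: [[0.161, 0.986, -0.046], [0.948, -0.168, -0.271], [-0.275, 0.0, -0.961]]
ft_force: [0.4, 0.4, -2.0]
grip_width: 0.029
gripper_force: 99.3
```

Run:
```python
from h import *
s=env.observe(); T=s['tool_rot']
for n,x in(('front',-.065),('back',.235)):
    Y=s['position']+T@[x,0,-.0135]-CO; print(n,Y@CX,Y@CY,Y[2])
go(s['position']+[0,0,.14],T,s); print(s['ft_force'],s['gripper_force'])
```

```text
front -0.3437161362732695 0.056418207459864526 0.1905103689621315
back -0.0555165734670584 0.045474201875884065 0.10791956596272652
turn [0. 0. 0.] shift cm [ -3.85   0.   -13.46] at [ 0.4571 -0.2003  0.1596] t 17.2
[ 0.3701  0.3919 -1.9646] 99.25009310245514
```

Back end is clear of the cabinet edge; lift straight up.

>>> move_arm:
  plan:
    - [0, 0, 0, -0.8, 0, -2.7, -1]
    - [0, 0, 0, -1.6, 0, -5.6, -1]
    - [0, 0, 0, -2.5, 0, -8.7, -1]
    - [0, 0, 0, -3.4, 0, -11.8, -1]
    - [0, 0, 0, -3.9, 0, -13.5, -1]

```text
time_s: 17.7
position: [0.4576, -0.1992, 0.3023]
tool_rot: [[0.161, 0.986, -0.043], [0.948, -0.167, -0.273], [-0.276, 0.003, -0.961]]
ft_force: [0.3, 0.6, -1.7]
grip_width: 0.0287
gripper_force: 99.5
```

>>> move_arm:
  plan:
    - [0, 0, 0, 0, 0, 0, -1]
    - [0, 0, 0, 0, 0, 0, -1]
    - [0, 0, 0, 0, 0, 0, -1]
    - [0, 0, 0, 0, 0, 0, -1]
    - [0, 0, 0, 0, 0, 0, -1]

```text
time_s: 18.2
position: [0.4575, -0.1985, 0.2991]
tool_rot: [[0.159, 0.986, -0.047], [0.948, -0.166, -0.271], [-0.275, -0.001, -0.961]]
ft_force: [-0.2, 0.5, -2.3]
grip_width: 0.0288
gripper_force: 99.5
```

Run:
```python
from h import *
s=env.observe(); T=s['tool_rot']; print(s['position'],s['gripper_force'],s['time_s'])
P={n:env.get_image(n) for n in('scene','top')}
for n,x in(('pin_front',-.065),('pin_back',.235)):
    Y=s['position']+T@[x,0,-.0135]; print(n,Y,[ (k,np.round(proj(P[k],Y)),[r['pixel'] for r in env.tip_of(n,P[k])[:1]]) for k in P])
cv2.imwrite('pics/w9.png',cv2.resize(P['scene']['color'][60:300,20:320,::-1],(750,600)))
```

```text
[ 0.4575 -0.1985  0.2991] 99.47699904441833 18.2
pin_front [ 0.4478 -0.2565  0.3299] [('scene', array([ 77., 121.]), [[77.4, 121.9]]), ('top', array([444., 251.]), [[344.3, 214.9]])]
pin_back [0.4956 0.0279 0.2474] [('scene', array([211., 119.]), [[208.8, 120.9]]), ('top', array([279., 228.]), [[279.1, 229.0]])]
```

View pics/w9.png

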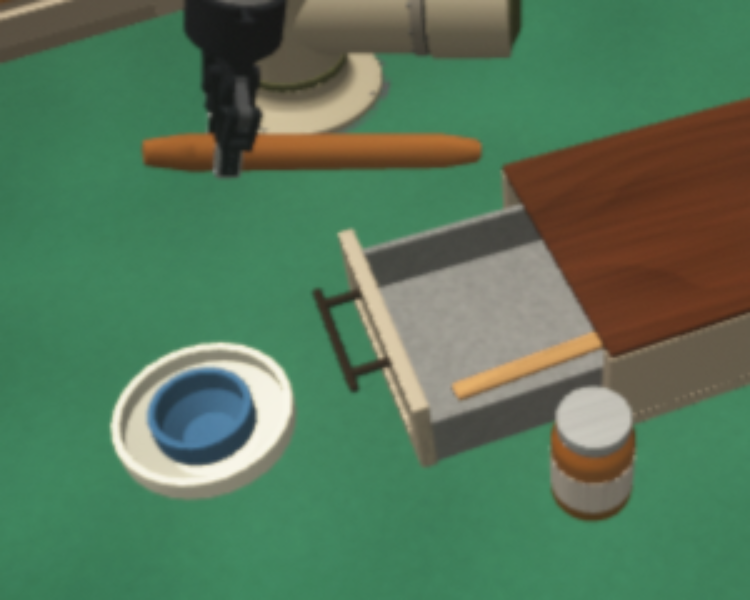

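The pin is held clear of the cabinet, with its axis 0.33 m (front) and 0.25 m (back) above the counter. The bowls are nested, the spatula is in the drawer and the jar hasn't moved, so I'm handing in.

```bash
python3 -c "
from rig import env
print(env.close_job())"
```

```text
the job is handed in; nothing more can be done
None
```

I handed the job in at about 18.5 s of the 61 s allowed. The small bowl sits upright in the large one, about 3 mm off centre, and the drawer is open to its stop. The rolling pin is held steady with both ends at least 24 cm above the counter, and the spatula and jar are where they were; the canister was not in the final view. No verdict was returned.

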